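# Lamp output check with a hand-held spot light meter

## Task

Slide the lamp house's orange shutter tab fully open to its stop, take the yellow light meter out of its cradle and aim it straight and square at the middle of the glowing window, with its nose about 5 cm away, holding it still there for two seconds without touching the lamp. Then set the meter back down in its cradle the way it lay, without dropping it, and only after that slide the shutter fully closed. Leave everything else on the table where it is.

Things in the scene. Friction and masses are not known exactly. Their poses are not given: they have to be found in the camera images.
- lamp: fixed lamp house: dark red box with aluminium front, 200 (x) x 160 (y) x 130 mm tall; origin at the centre of its underside, z up, its front face looks along its own -x
- window (a point): centre of the round glowing window (44 mm diameter) in the lamp house's front face, 85 mm above the table and 31 mm to the lamp's -y side; axes as the lamp's, so the window looks along -x. Hidden behind the black shutter blade while that is closed; the blade's front stands 5 mm in front of the window
- shutter (a joint): sliding shutter: 0 = fully closed stop, blade covers the window; 0.062 m = fully open stop. Slides along the lamp's +y to open; stiff (about 1.5 N), stays where it is left
- shutter_grip (a point): grip point of the shutter's orange upright tab, 14 mm thick along the lamp's x, 22 mm along its y; 158 mm above the table, 15 mm under the tab's top and 28 mm above the top of the lamp house; the tab stands over the box's front edge, free on all sides, and moves with the shutter; axes as the lamp's
- meter: hand-held spot light meter: yellow bar 130 mm long (x -70 to +60), 36 mm wide (y), 30 mm high, black round nose (26 mm diameter, 25 mm long) at its +x end, dark rubber band round the middle, grey-green display on top near the rear; about 0.22 kg. Origin at the centre of its underside, x towards the nose, z up (display side); grip it across y at the middle
- meter_nose (a point): front tip of the meter's nose, on its optical axis: 85 mm ahead of and 15 mm above the meter's origin; x points out of the nose along the line of sight
- cradle: fixed cradle: dark steel plate 130 x 85 x 10 mm, two blue forks 14 mm long at x = -50 and +50 mm (x = -43 to +43 free for fingers). They carry the meter's underside 45 mm above the table between cheeks 42 mm apart, flared at the top, 70 mm high. Origin: centre of its underside; a meter at home has its origin 45 mm above this, its nose towards the cradle's +x
- camera: bystander: black mirrorless camera body without a lens, 55 x 130 x 97 mm; origin at its underside
- old_camera: bystander: dark grey camera with a short lens towards its -x, 75 x 130 x 97 mm; origin at its underside
- lens: bystander: black camera lens standing upright, 70 mm diameter, 80 mm tall; origin at its underside
- filter_ring: bystander: thin black filter ring lying flat, 68 mm outside diameter, 8 mm tall; origin at its underside
- lens_cap: bystander: dark grey lens cap lying flat, 62 mm diameter, 9 mm tall; origin at its underside
- driver: bystander: screwdriver about 180 mm long, lying flat
Things that resemble listed ones, but are neither listed nor needed, are in the scene too. Of the things shaped like the meter, the yellow one is meant.

How it is judged:
By the outcome, as a careful person would: the job done as asked, in the order asked, and still so for the second after the job is handed in, with the robot touching nothing.
It also fails if it takes over 72 s, if anything falls off the work surface, if the arm or the gripper's body presses on something with over 40 N, if the wrist force passes 120 N, or if a joint passes its speed limit or range.

## Robot

A 6-joint arm with a two-finger parallel gripper is mounted at the origin on the work surface. World frame = base frame: x ahead of the robot, y to its left, z up, the work surface at z = 0. Lengths are in m, angles in rad, forces in N, time in s.
With the tool pointing down it reaches from about 0.4 to 0.825 m from the base axis. Payload 7 kg.
Tool frame: the origin (TCP) lies on the centre line of the jaws, within the pads' length; the fingertips stand 8 mm ahead of it and the grasp point (between the pads) lies 11 mm behind it (arm.tip_extent is the distance from the TCP to the fingertips, in m); x points along the fingers, y is the direction in which the jaws open and shut, and the axes are right-handed (so a half turn about x gives the same grasp; the last joint's range is limited). The gripper opens to 88 mm and grips with 3 to 60 N. Pads are 19 mm wide; open, the fingers measure 130 mm over their backs; the gripper's body (78 mm by 193 mm) begins 47 mm behind the grasp point.
Start: joints at [-0.898, 0.359, 0.012, 0, -1.224, -0.288], TCP at [0.253, -0.626, 0.235] pointing down, gripper open.
Joint ranges: [-3.07, 3.07], [-1.43, 2.12], [-1.02, 1.25], [-3.03, 1.67], [-3.05, -0], [-3.03, 3.03]. Speed limits (rad/s): [2.39, 2.39, 3.01, 3.14, 3.14, 3.14].

## Interface

Orientations are given as a unit quaternion [x, y, z, w].
In Python, from station import arm gives the robot as it stands. The module is installed in compiled form; this text tells all that it offers.
- The arm moves only by the tool send_rows, never from a script. Its argument "steps" is text: rows parted by semicolons, each of 5 numbers parted by spaces: the shift along the tool's x, y, z in m, then the turn about the tool's x in rad, then the closure, from 0 (fully open) to 1 (shut). In form: x y z roll fingers; .... A call has 1 to 8 rows; each row shifts and turns the commanded pose from where the row before left it, along the tool's axes as they then stand; what a row does not reach is not made up. A row lasts 1/8 s, in which the tool goes at most 62.5 mm and 10.7 degrees, less where a joint would pass 70% of its speed; a pose out of reach is approached as far as the arm can. A call is refused whole if a number of a shift passes 0.0625 or a number of a turn 0.188, either way. A call with a gripper value outside its range is refused whole. The fingers move at their own pace and stop on an object; "squeeze" is the grip in N (left out, the last holds). Time passes only in rows, so rows that do not move let the fingers close. It gives the time, the measured TCP pose, the force and the opening at its end, in the units of the state.
- arm.observe(): the state, without advancing time (a new reading comes with each control period).
- arm.camera(name): name is "side" or "top" or "wrist"; returns the picture (384x512x3 uint8, blue, green, red); there is no depth.
- arm.camera_model(name): a dict with "fov_y" (degrees; the focal length in pixels is half the picture's height over the tangent of half this angle, whatever the lens; pixels are square), "cx", "cy" (the principal point, pixels), "D" ([k1, k2, p1, p2, k3] as OpenCV has them; the pictures are not rectified), "R" (3x3) and "t" (3): a world point X has camera coordinates R X + t; the wrist camera has in their place "mount" (4x4, takes a point from camera to tool coordinates, whose origin is the TCP and whose axes are the tool frame's). Camera axes: x right, y down, z forward; pixel columns grow to the right and rows downward; lengths in m; the calibration is good to about 2 mm. A picture is of the moment at which its call begins: read the wrist's pose just before it. camera_model takes no time and is no camera call.
- arm.close_job(): hands the job in, once; it reports no verdict.
The state is a dict: "time_s": time; "joint_pos": joint angles; "dq": joint speeds; "tau": joint torques, N m; "position": TCP position; "ee_rot": TCP orientation; "ft_force": force on the tool from outside, world axes, zero at the start; "moment": the same for the moment, N m; "gripper_width": finger opening in m.
Only numpy, scipy, OpenCV 4.12 (cv2) and the standard library are available. Lean on these libraries where they do the work, as an engineer would, in place of code of your own. Each camera call takes 0.05 s, during which the arm holds its last target.

## Working session

There is one attempt and no reset: what is moved stays moved. The work goes in short steps, Python scripts to look and compute and a tool call to move; the robot and the scene stay as the last step left them, time stands still between calls to the robot, and variables do not carry over. Pictures are saved under pics/ and viewed, and the job is handed in when it is done.

Besides the shell and the picture viewer there is one more tool, called after ">>>" by a JSON object that holds its "method" and its "body". send_rows: Moves the arm, as the interface text tells. Its arguments: {"type":"object","properties":{"steps":{"type":"string"},"squeeze":{"type":"number"}},"required":["steps"]}

```bash
mkdir -p pics; python3 - <<'E'
from station import arm
import cv2, numpy as np
s=arm.observe()
for k,v in s.items(): print(k,np.round(v,4))
print(arm.tip_extent)
for n in ("side","top","wrist"):
    m=arm.camera_model(n)
    print(n,{k:np.round(v,4).tolist() for k,v in m.items()})
    cv2.imwrite(f"pics/{n}0.png",arm.camera(n))
E
```

```text
time_s 0.0
joint_pos [-8.9790e-01  3.5940e-01  1.1100e-02 -4.0000e-04 -1.2241e+00 -2.8810e-01]
dq [-0.0016 -0.0004  0.001   0.0005  0.0011  0.0012]
tau [ 2.00000e-04 -5.82705e+01  2.93055e+01  6.99690e+00  6.80000e-03
 -2.00000e-04]
position [ 0.2532 -0.6252  0.2336]
ee_rot [-0.1346  0.6942  0.1358  0.6939]
ft_force [ 0.5029 -0.5502  0.0036]
moment [-0.007  -0.0394 -0.0138]
gripper_width 0.0878
0.008
side {'fov_y': 43.5695, 'cx': 255.5557, 'cy': 189.3073, 'D': [-0.0915, 0.0, 0.0, 0.0, 0.0], 'R': [[-0.9925, -0.1211, -0.014], [-0.0736, 0.687, -0.7229], [0.0972, -0.7165, -0.6908]], 't': [0.6128, 0.1546, 1.2424]}
top {'fov_y': 53.4217, 'cx': 258.1621, 'cy': 195.7209, 'D': [-0.0257, 0.0, 0.0, 0.0, 0.0], 'R': [[0.0164, -0.9997, -0.0173], [-0.9922, -0.0141, -0.1242], [0.1239, 0.0192, -0.9921]], 't': [-0.0392, 0.6249, 1.1528]}
wrist {'fov_y': 66.5689, 'cx': 254.5752, 'cy': 192.6033, 'D': [-0.056, 0.0, 0.0, 0.0, 0.0], 'mount': [[0.0003, -0.2601, 0.9656, -0.149], [1.0, 0.0004, -0.0002, -0.0004], [-0.0004, 0.9656, 0.2601, -0.0696], [0.0, 0.0, 0.0, 1.0]]}
```

View pics/side0.png

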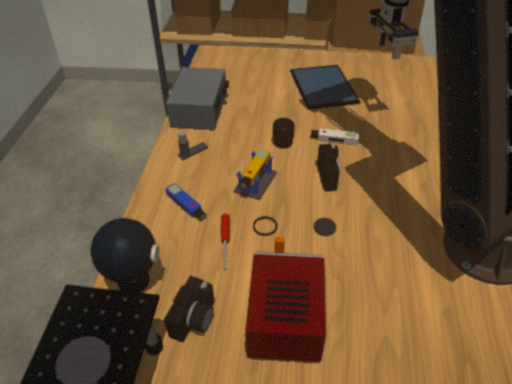

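View pics/top0.png

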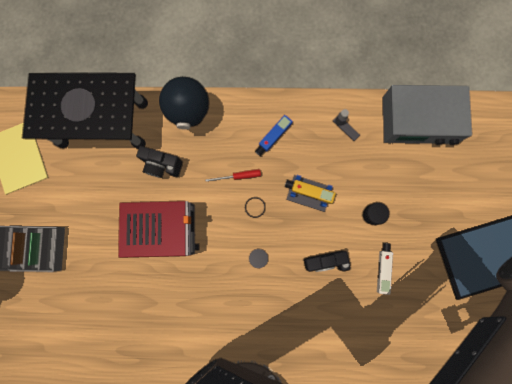

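View pics/wrist0.png

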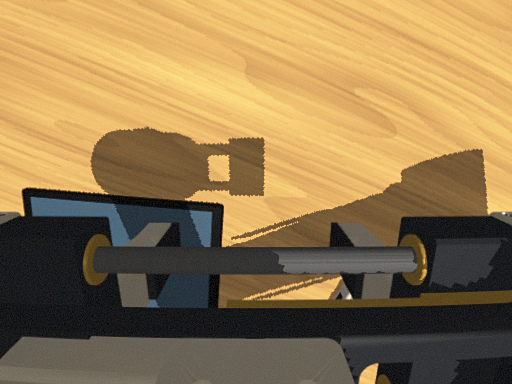

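```bash
cat > h.py <<'E'
from station import arm
import cv2, numpy as np
from scipy.spatial.transform import Rotation as Ro
def K(m,h=384):
    f=h/2/np.tan(np.radians(m['fov_y'])/2); return np.array([[f,0,m['cx']],[0,f,m['cy']],[0,0,1]])
def pose(n,s=None):
    m=arm.camera_model(n)
    if 'R' in m: return m,np.array(m['R']),np.array(m['t'])
    T=np.eye(4);T[:3,:3]=Ro.from_quat(s['ee_rot']).as_matrix();T[:3,3]=s['position']
    W=np.linalg.inv(T@np.array(m['mount'])); return m,W[:3,:3],W[:3,3]
def ray(n,uv,s=None):
    m,R,t=pose(n,s)
    p=cv2.undistortPoints(np.array(uv,float).reshape(-1,1,2),K(m),np.array(m['D'])).reshape(-1,2)
    d=np.c_[p,np.ones(len(p))]@R; return -R.T@t,d/np.linalg.norm(d,axis=1)[:,None]
def onz(n,uv,z,s=None):
    o,d=ray(n,uv,s); return o+d*((z-o[2])/d[:,2])[:,None]
def proj(n,X,s=None):
    m,R,t=pose(n,s)
    return cv2.projectPoints(np.array(X,float).reshape(-1,1,3),cv2.Rodrigues(R)[0],t,K(m),np.array(m['D']))[0].reshape(-1,2)
def tri(obs):
    A=np.zeros((3,3));b=np.zeros(3);L=[]
    for n,uv,s in obs:
        o,d=ray(n,[uv],s);P=np.eye(3)-np.outer(d[0],d[0]);A+=P;b+=P@o;L.append((o,P))
    x=np.linalg.solve(A,b);return x,[np.linalg.norm(P@(x-o)) for o,P in L]
E
python3 - <<'E'
from h import *
for n,(x,y,w,h) in {"top":(110,160,240,110),"side":(200,130,180,240)}.items():
    im=cv2.imread(f"pics/{n}0.png")[y:y+h,x:x+w]
    k=3 if n=="top" else 2.5
    cv2.imwrite(f"pics/{n}0z.png",cv2.resize(im,None,fx=k,fy=k,interpolation=cv2.INTER_CUBIC))
for n in("top","side"):
    im=cv2.imread(f"pics/{n}0.png");hsv=cv2.cvtColor(im,cv2.COLOR_BGR2HSV)
    for nm,lo,hi in(("yellow",(22,170,120),(32,255,255)),("orange",(7,190,150),(17,255,255)),("red",(0,120,60),(6,255,255)),("blue",(105,120,50),(125,255,255))):
        mk=cv2.inRange(hsv,lo,hi)
        c,l,st,ce=cv2.connectedComponentsWithStats(mk)
        for i in range(1,c):
            if st[i][4]>15: print(n,nm,st[i],ce[i].round(1))
E
```

```text
top orange [184 216   4   7  26] [185.4 219.2]
top red [233 170  28   9 188] [246.7 174.1]
top red [138 202  21   1  21] [148. 202.]
top red [119 217   1  36  36] [119.  234.5]
top red [137 256  27   1  27] [150. 256.]
top blue [260 117  32  34 299] [273.  135.8]
top blue [296 176   5   4  16] [298.2 177.5]
top blue [326 186   6   4  16] [328.9 187.4]
top blue [290 193   6   4  19] [292.6 194.5]
top blue [321 202   6   5  23] [323.2 204.2]
side yellow [243 152  27  28 241] [255.1 165.9]
side orange [275 237  10   5  48] [279.3 239.1]
side red [221 214   9  28 187] [225.  227.3]
side red [ 246  254   79  108 5546] [286.  303.9]
side blue [184  46  12  20 112] [188.9  55. ]
side blue [167 189  33  24 274] [184.8 200.4]
```

View pics/top0z.png

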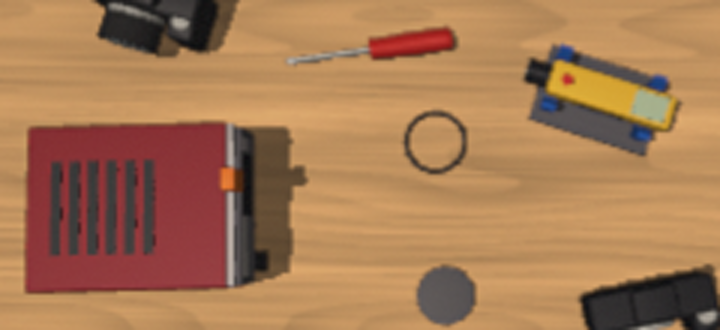

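View pics/side0z.png

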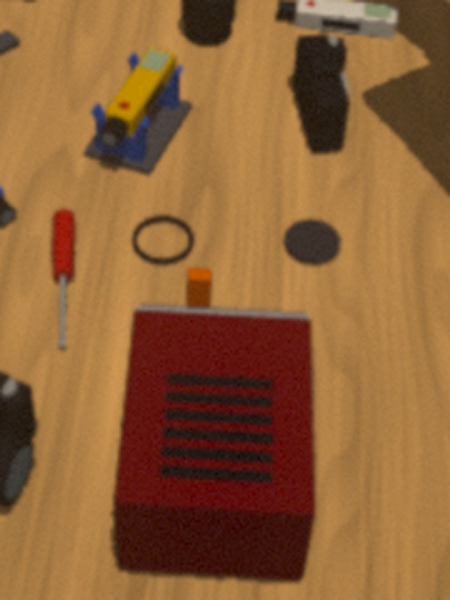

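```bash
python3 - <<'E'
from h import *
z=lambda pts:[(110+(x+.5)/3-.5,160+(y+.5)/3-.5) for x,y in pts]
np.set_printoptions(precision=4,suppress=True)
L=onz("top",z([(28,128),(239,123),(237,287),(25,291)]),0.13);print("lamp\n",L,np.linalg.norm(np.diff(L,axis=0),axis=1))
M=onz("top",z([(553,60),(678,100),(668,130),(546,92)]),0.075);print("meter\n",M,np.linalg.norm(np.diff(M,axis=0),axis=1))
F=onz("top",[(298.2,177.5),(328.9,187.4),(292.6,194.5),(323.2,204.2)],0.068);print("forks\n",F,F.mean(0)); 
d=(F[0]-F[1]+F[2]-F[3])/2;print("len",np.linalg.norm(d),"yaw",np.degrees(np.arctan2(d[1],d[0])))
d=(M[0]-M[1]+M[3]-M[2])/2;print("len",np.linalg.norm(d),"yaw",np.degrees(np.arctan2(d[1],d[0])), M.mean(0))
im=cv2.imread("pics/top0.png");hsv=cv2.cvtColor(im,cv2.COLOR_BGR2HSV)
# tab top
o=onz("top",[(185.6,219.2)],0.173);print("tab",o)
s=lambda pts:[(200+(x+.5)/2.5-.5,130+(y+.5)/2.5-.5) for x,y in pts]
print("tab side",onz("side",s([(199,269),(188,269),(212,269)]),0.173))
print("lamp side top corners",onz("side",s([(138,305),(309,316),(303,519),(120,505)]),0.13))
print("fork/meter side top corners",onz("side",s([(150,52),(176,57)]),0.075))
E
```

```text
lamp
 [[0.5889 0.3723 0.13  ]
 [0.5968 0.1672 0.13  ]
 [0.4407 0.1631 0.13  ]
 [0.433  0.3658 0.13  ]] [0.2053 0.1562 0.2028]
meter
 [[ 0.6716 -0.1384  0.075 ]
 [ 0.6325 -0.2644  0.075 ]
 [ 0.6019 -0.2541  0.075 ]
 [ 0.6387 -0.1315  0.075 ]] [0.1319 0.0322 0.128 ]
forks
 [[ 0.6796 -0.1517  0.068 ]
 [ 0.6503 -0.2452  0.068 ]
 [ 0.627  -0.1349  0.068 ]
 [ 0.5986 -0.2277  0.068 ]] [ 0.6389 -0.1899  0.068 ]
len 0.09750175704723679 yaw 72.81678179239644
len 0.12994843474208861 yaw 73.02521196638375 [ 0.6362 -0.1971  0.075 ]
tab [[0.5405 0.1669 0.173 ]]
tab side [[0.5418 0.1686 0.173 ]
 [0.5514 0.1697 0.173 ]
 [0.5304 0.1674 0.173 ]]
lamp side top corners [[0.595  0.1803 0.13  ]
 [0.4416 0.1763 0.13  ]
 [0.4413 0.3781 0.13  ]
 [0.5845 0.3816 0.13  ]]
fork/meter side top corners [[ 0.6339 -0.2462  0.075 ]
 [ 0.6022 -0.2401  0.075 ]]
```

```bash
python3 - <<'E'
from h import *
np.set_printoptions(precision=4,suppress=True)
s=arm.observe();print(Ro.from_quat(s['ee_rot']).as_matrix(),s['time_s'])
E
```

```text
[[-0.0006 -0.3753  0.9269]
 [ 0.0012  0.9269  0.3753]
 [-1.      0.0013 -0.0001]] 0.15
```

>>> {"method": "send_rows", "body": {"steps": "0 0 0 0.175 0; 0 0 0 0.175 0; -0.02 0.05 0.025 0 0; -0.02 0.05 0.025 0 0; 0 0.05 0.025 0 0; 0 0.05 0.025 0 0; 0 0.05 0.025 0 0; 0 0.05 0.025 0 0"}}

```text
time_s: 1.15
position: [0.3932, -0.3188, 0.2745]
ee_rot: [-0.012, 0.707, 0.012, 0.707]
ft_force: [1.2, 0.2, -0.4]
gripper_width: 0.0878
```

>>> {"method": "send_rows", "body": {"steps": "0 0.05 0.02 0 0; 0 0.05 0.02 0 0; 0 0.05 0.02 0 0; 0 0.05 0.02 0 0; 0 0.05 0.02 0 0; 0 0.05 0.02 0 0; 0 0.04 0.01 0 0.4; 0 0 0 0 0.4"}}

```text
time_s: 2.15
position: [0.5112, 0.0261, 0.2741]
ee_rot: [-0.013, 0.707, 0.013, 0.707]
ft_force: [-0.2, -0.1, -0.5]
gripper_width: 0.0732
```

```bash
python3 - <<'E'
from h import *
np.set_printoptions(precision=4,suppress=True)
s=arm.observe();cv2.imwrite("pics/w1.png",arm.camera("wrist"))
import pickle;pickle.dump(s,open("s1.pkl","wb"))
print(s['position'],Ro.from_quat(s['ee_rot']).as_matrix(),s['time_s'],s['gripper_width'],s['joint_pos'],s['ft_force'])
E
```

```text
[0.5112 0.0261 0.2741] [[-0.0007 -0.0379  0.9993]
 [-0.0001  0.9993  0.0379]
 [-1.     -0.0001 -0.0007]] 2.15 0.07322797063712848 [ 0.4348  0.0632 -0.2778 -0.0002 -1.2305 -1.9676] [-0.2467 -0.0746 -0.5076]
```

View pics/w1.png

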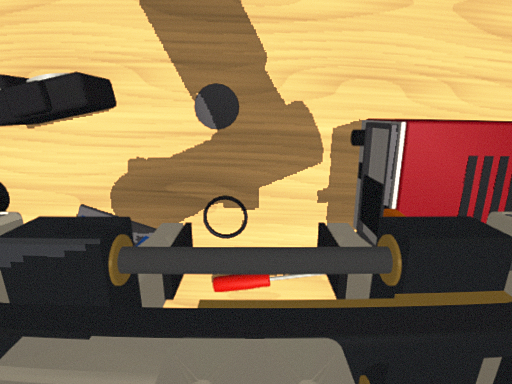

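```bash
python3 - <<'E'
from h import *
im=cv2.imread("pics/w1.png")[110:240,320:512]
cv2.imwrite("pics/w1z.png",cv2.resize(im,None,fx=4,fy=4,interpolation=cv2.INTER_CUBIC))
E
```

```text
(no output)
```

View pics/w1z.png

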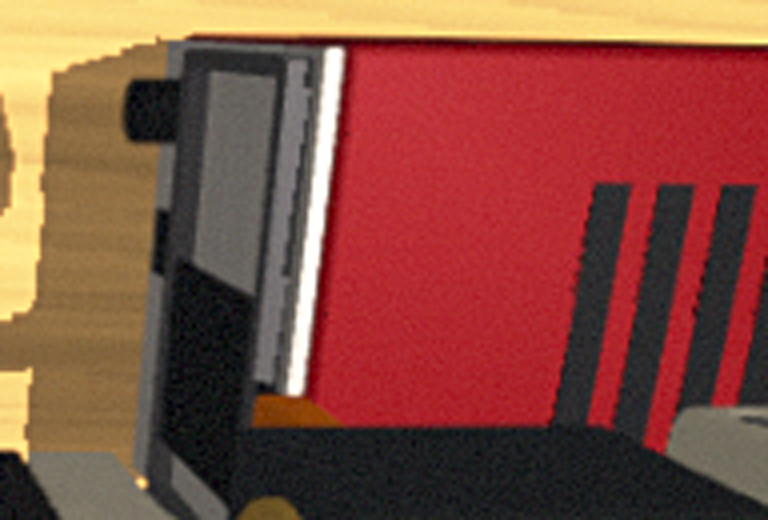

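```bash
python3 - <<'E'
from h import *
import pickle
np.set_printoptions(precision=4,suppress=True)
s=pickle.load(open("s1.pkl","rb"))
z=lambda pts:[(320+(x+.5)/4-.5,110+(y+.5)/4-.5) for x,y in pts]
P=onz("wrist",z([(346,47),(305,395),(324,48),(288,388),(768,47)]),.13,s);print(P)
for a,b in((0,1),(2,3)):
    d=P[a]-P[b];print("lamp y yaw",np.degrees(np.arctan2(d[1],d[0])))
# cross-check the ring/cap circles with top
print(onz("wrist",[(216.5,106),(225,217)],.008,s), onz("top",[(258.5,258),(255.3,207)],.008))
E
```

```text
[[0.4418 0.1734 0.13  ]
 [0.5323 0.1775 0.13  ]
 [0.4423 0.1679 0.13  ]
 [0.5305 0.1725 0.13  ]
 [0.4351 0.2861 0.13  ]]
lamp y yaw -177.44691843382554
lamp y yaw -176.99711473886117
[[ 0.4327 -0.0296  0.008 ]
 [ 0.5931 -0.0158  0.008 ]] [[ 0.4321 -0.0333  0.008 ]
 [ 0.5928 -0.0205  0.008 ]]
```

>>> {"method": "send_rows", "body": {"steps": "0 0.05 0.02 0 0.4; 0 0.05 0.015 0 0.4; 0 0.04 0 0 0.4; 0.04 0 0 0 0.4; 0.02 0 0 0 0.4; 0 0 0 0 0.4"}}

```text
time_s: 2.95
position: [0.5401, 0.1635, 0.2131]
ee_rot: [-0.013, 0.708, 0.011, 0.706]
ft_force: [-0.2, -0.1, 0.1]
gripper_width: 0.0527
```

```bash
python3 - <<'E'
from h import *
np.set_printoptions(precision=4,suppress=True)
s=arm.observe();a=arm.camera("wrist");b=arm.camera("side")[190:330,200:380];c=arm.camera("top")[170:280,110:260]
b=cv2.resize(b,None,fx=2.8,fy=2.8);c=cv2.resize(c,None,fx=3,fy=3)
cv2.imwrite("pics/w2.png",a);o=np.zeros((400,960,3),np.uint8);o[:b.shape[0],:b.shape[1]]=b;o[:c.shape[0],505:505+c.shape[1]]=c;cv2.imwrite("pics/st2.png",cv2.resize(o,(800,333)))
print(s['position'],s['gripper_width'])
E
```

```text
[0.5401 0.1635 0.2131] 0.0527053424876959
```

View pics/w2.png

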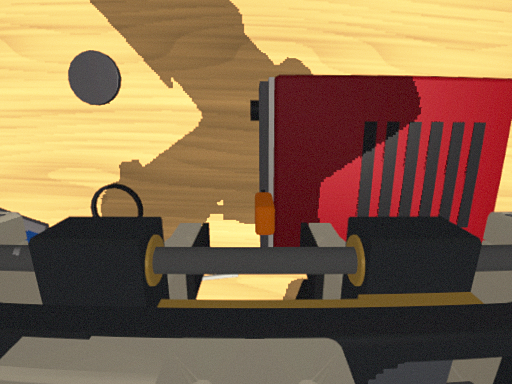

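View pics/st2.png

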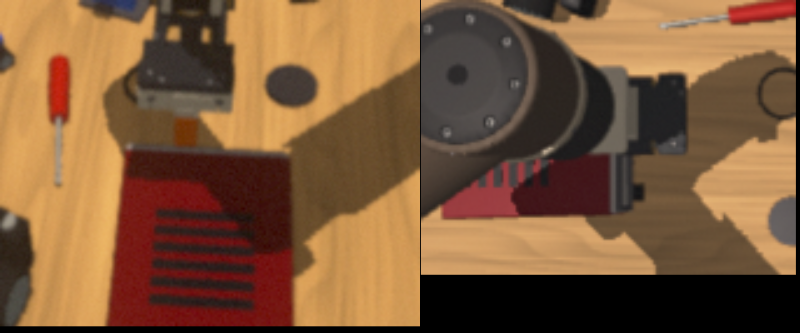

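```bash
python3 - <<'E'
from h import *
np.set_printoptions(precision=4,suppress=True)
s=arm.observe();im=cv2.imread("pics/w2.png");h=cv2.cvtColor(im,cv2.COLOR_BGR2HSV)
m=cv2.inRange(h,(6,180,90),(18,255,255));m[:, :240]=0;m[:,300:]=0;m[:180]=0;m[240:]=0
x,y,w,hh=cv2.boundingRect(m);print(x,y,w,hh)
print(onz("wrist",[(x,y),(x+w,y),(x,y+hh),(x+w,y+hh)],.173,s))
cv2.imwrite("pics/w2z.png",cv2.resize(im[60:250,235:330],None,fx=4,fy=3))
# proj tab footprint guess
print(onz("wrist",[(510,79),(275,76)],.13,s))
E
```

```text
255 192 20 43
[[0.5236 0.1638 0.173 ]
 [0.5231 0.1774 0.173 ]
 [0.5551 0.1649 0.173 ]
 [0.5546 0.1791 0.173 ]]
[[0.4353 0.3634 0.13  ]
 [0.4437 0.1763 0.13  ]]
```

View pics/w2z.png

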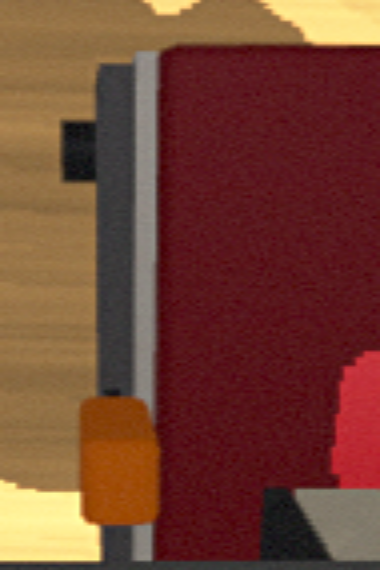

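>>> {"method": "send_rows", "body": {"steps": "0 0.006 0.003 0 0.45; 0.03 0 0 0 0.45; 0.03 0 0 0 0.45; 0.004 0 0 0 0.45; 0 0 0 0 0.9; 0 0 0 0 0.9; 0 0 0 0 0.9; 0 0 0 0 0.9", "squeeze": 12}}

```text
time_s: 4.1
position: [0.544, 0.1707, 0.1512]
ee_rot: [-0.012, 0.707, 0.012, 0.707]
ft_force: [1.8, -12.0, 4.8]
gripper_width: 0.0139
```

>>> {"method": "send_rows", "body": {"steps": "0 -0.002 0 0 0.9; 0 0 -0.01 0 0.9; 0 0 -0.01 0 0.9; 0 0 -0.01 0 0.9; 0 0 -0.01 0 0.9; 0 0 -0.01 0 0.9; 0 0 -0.008 0 0.9; 0 0 0 0 0.9"}}

```text
time_s: 5.1
position: [0.4879, 0.168, 0.1518]
ee_rot: [-0.012, 0.705, 0.014, 0.709]
ft_force: [7.7, 3.4, -1.5]
gripper_width: 0.0143
```

>>> {"method": "send_rows", "body": {"steps": "0 0 -0.004 0 0.9; 0 0 -0.004 0 0.9; 0 0 0 0 0.9; 0 0 0 0 0.9"}}

```text
time_s: 5.6
position: [0.4815, 0.1679, 0.1524]
ee_rot: [-0.012, 0.704, 0.014, 0.71]
ft_force: [13.4, 0.1, -1.4]
gripper_width: 0.0142
```

```bash
python3 - <<'E'
from h import *
np.set_printoptions(precision=4,suppress=True)
s=arm.observe();a=arm.camera("wrist");b=arm.camera("side")[190:330,200:380];
cv2.imwrite("pics/w3.png",np.vstack([a[60:260],cv2.resize(b,(512,398))]))
print(s['position'],s['gripper_width'],s['ft_force'],Ro.from_quat(s['ee_rot']).as_matrix())
E
```

```text
[0.4815 0.1679 0.1524] 0.014247173938775837 [13.3707  0.0556 -1.4105] [[ 0.0074 -0.0362  0.9993]
 [ 0.0024  0.9993  0.0361]
 [-1.      0.0022  0.0075]]
```

View pics/w3.png

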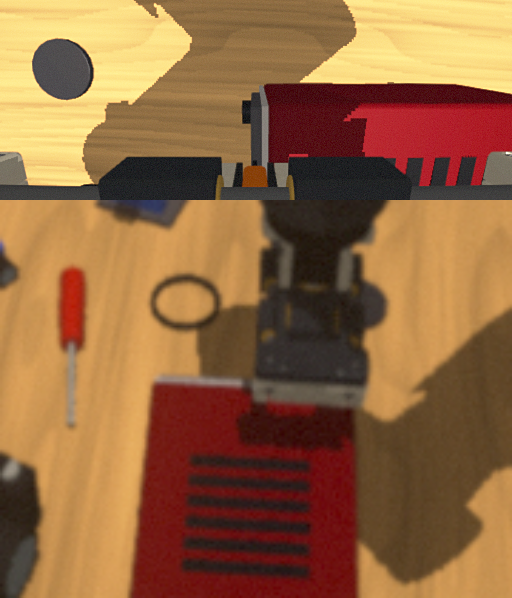

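>>> {"method": "send_rows", "body": {"steps": "0 0 -0.003 0 0.9; 0 0 0 0 0.9; 0 0 0 0 0.9"}}

```text
time_s: 6.08
position: [0.4788, 0.1678, 0.1524]
ee_rot: [-0.012, 0.704, 0.014, 0.71]
ft_force: [13.8, 0.2, -0.8]
gripper_width: 0.0135
```

>>> {"method": "send_rows", "body": {"steps": "0 0 0 0 0.5; 0 0 0 0 0.5; 0 0 0 0 0.4; -0.05 0 0 0 0.3; -0.05 0 0 0 0.2; 0 -0.05 0.02 0 0.1; 0 -0.05 0.02 0 0; 0 -0.05 0.02 0 0"}}

```text
time_s: 7.08
position: [0.5402, 0.0174, 0.2507]
ee_rot: [-0.013, 0.707, 0.013, 0.707]
ft_force: [1.4, 1.0, 0.5]
gripper_width: 0.0856
```

>>> {"method": "send_rows", "body": {"steps": "0 -0.05 0.02 0 0; 0 -0.03 0 0 0; 0 0 0 0 0"}}

```text
time_s: 7.45
position: [0.5624, -0.0625, 0.2499]
ee_rot: [-0.011, 0.708, 0.011, 0.706]
ft_force: [-1.0, 0.6, -0.3]
gripper_width: 0.0879
```

```bash
python3 - <<'E'
from h import *
import pickle
np.set_printoptions(precision=4,suppress=True)
s=arm.observe();a=arm.camera("wrist");b=arm.camera("side")[190:330,200:380];c=arm.camera("top")
pickle.dump(s,open("s4.pkl","wb"))
cv2.imwrite("pics/w4.png",a);cv2.imwrite("pics/top4.png",c);cv2.imwrite("pics/side4.png",b)
cv2.imwrite("pics/w4z.png",cv2.resize(a[60:250,330:],None,fx=4,fy=3))
cv2.imwrite("pics/top4z.png",cv2.resize(c[160:270,110:350],None,fx=3,fy=3,interpolation=cv2.INTER_CUBIC))
print(s['position'],s['gripper_width'],s['ft_force'],Ro.from_quat(s['ee_rot']).as_matrix())
E
```

```text
[ 0.5624 -0.0625  0.2499] 0.08790517312013353 [-0.9879  0.5867 -0.2765] [[-0.0016 -0.0318  0.9995]
 [-0.0003  0.9995  0.0318]
 [-1.     -0.0003 -0.0016]]
```

View pics/w4.png

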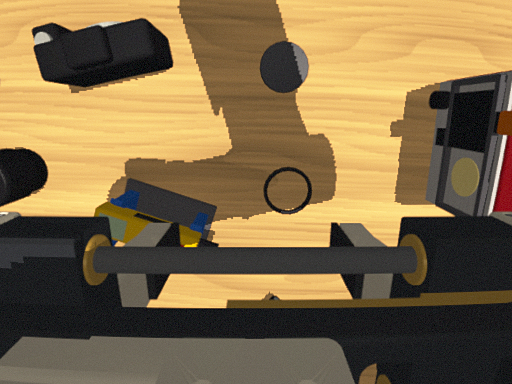

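View pics/top4z.png

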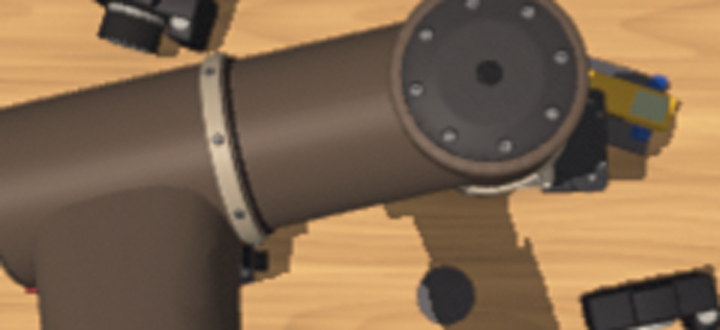

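```bash
python3 - <<'E'
from h import *
import pickle
np.set_printoptions(precision=4,suppress=True)
s=pickle.load(open("s4.pkl","rb"));im=cv2.imread("pics/w4.png")
z=cv2.resize(im[60:220,420:512],None,fx=6,fy=6,interpolation=cv2.INTER_CUBIC)[:,:];cv2.imwrite("pics/w4z.png",cv2.resize(z,None,fx=.8*1,fy=.6))
h=cv2.cvtColor(im,cv2.COLOR_BGR2HSV);print(h[177,466],im[177,466],im[177,448],im[150,466])
m=cv2.inRange(h,(15,60,80),(40,255,255));m[:150]=0;m[205:]=0;m[:,:445]=0;m[:,490:]=0
c=max(cv2.findContours(m,0,cv2.CHAIN_APPROX_NONE)[0],key=cv2.contourArea);e=cv2.fitEllipse(c);print(e,cv2.contourArea(c))
print(onz("wrist",[e[0]],.085,s))
E
```

```text
[ 21 119 122] [ 65 105 122] [87 92 93] [67 74 74]
((464.75286865234375, 176.62510681152344), (27.88612937927246, 38.79591369628906), 3.0232720375061035) 848.0
[[0.5509 0.1743 0.085 ]]
```

View pics/w4z.png

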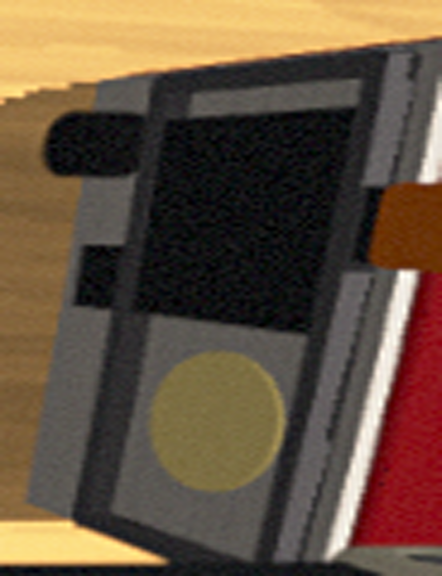

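```bash
python3 - <<'E'
from h import *
import pickle
np.set_printoptions(precision=4,suppress=True)
R=Ro.from_matrix([[0,0,0]]*0) if 0 else None
# w2 pose: approx recorded
s={'position':[0.5401,0.1635,0.2131],'ee_rot':[-0.013,0.708,0.011,0.706]}
def yaw(P): d=P[0]-P[1];return np.degrees(np.arctan2(d[1],d[0]))%360-90
for X in(134,158): 
    P=onz("wrist",[(235+(X+.5)/4-.5,60+55/3),(235+(X-1+.5)/4-.5,60+555/3)],.13,s);print(P,yaw(P))
# subpixel edges: lamp red/strip boundary in side & top
def edge(n,im,mask_fn,z,rows=None,cols=None,s=None):
    pass
for n in("top","side"):
    im=cv2.imread(f"pics/{n}0.png");h=cv2.cvtColor(im,cv2.COLOR_BGR2HSV)
    m=cv2.inRange(h,(0,110,40),(8,255,255))|cv2.inRange(h,(172,110,40),(180,255,255))
    L=[]
    if n=="top":
        for v in [*range(204,214),*range(226,255)]:
            u=np.where(m[v,170:192])[0]; L.append((170+u.max()+.5,v))
    else:
        for u in [*range(256,272),*range(288,320)]:
            v=np.where(m[248:275,u])[0]; L.append((u,248+v.min()-.5))
    P=onz(n,L,.13);k=np.polyfit(P[:,0],P[:,1],1);print(n,"lamp x yaw",90+np.degrees(np.arctan(k[0])), k[0]*.52+k[1])
s=pickle.load(open("s1.pkl","rb"));im=cv2.imread("pics/w1.png");h=cv2.cvtColor(im,cv2.COLOR_BGR2HSV)
m=cv2.inRange(h,(0,110,40),(8,255,255))|cv2.inRange(h,(172,110,40),(180,255,255))
L=[(380+np.where(m[v,380:])[0].min()-.5,v) for v in range(126,205)]
P=onz("wrist",L,.13,s);k=np.polyfit(P[:,0],P[:,1],1);print("w1",90+np.degrees(np.arctan(k[0])),k[0]*.52+k[1])
s=pickle.load(open("s4.pkl","rb"));im=cv2.imread("pics/w4.png")
# window ellipse minor/horizontal extreme
E
```

```text
[[0.4439 0.1698 0.13  ]
 [0.5794 0.1758 0.13  ]] 92.5294385531364
[[0.4438 0.1743 0.13  ]
 [0.5793 0.181  0.13  ]] 92.81935187484012
top lamp x yaw 92.26938520654197 0.1781452481117311
side lamp x yaw 92.53384353630882 0.1833506805717098
w1 92.35306118342024 0.1767771272571574
```

>>> {"method": "send_rows", "body": {"steps": "0 0 0 -0.155 0; 0 0 0 -0.155 0; 0 0 0 -0.155 0; 0 0 0 -0.155 0; 0 0 0 -0.155 0; 0 0 0 -0.155 0; 0 0 0 -0.155 0; 0 0 0 -0.155 0"}}

```text
time_s: 8.6
position: [0.5627, -0.0592, 0.2507]
ee_rot: [-0.423, 0.567, 0.423, 0.567]
ft_force: [-1.1, 0.1, 0.1]
gripper_width: 0.0878
```

```bash
cat >> h.py <<'E'
def go(x,y,z=None,yaw=None):
    s=arm.observe();R=Ro.from_quat(s['ee_rot']).as_matrix();p=np.array(s['position'])
    d=np.array([x,y,p[2] if z is None else z])-p
    yw=np.degrees(np.arctan2(R[1,1],R[0,1]))
    print("t",s['time_s'],"pos",p.round(4),"yaw",round(yw,2),"F",np.round(s['ft_force'],1),"w",round(s['gripper_width'],4))
    print("tool shift",(R.T@d).round(4),"roll",None if yaw is None else round(-np.radians((yaw-yw+180)%360-180),4))
E
python3 -c "
from h import *
go(.638,-.191,.16,163)
im=arm.camera('wrist');cv2.imwrite('pics/w5.png',im)"
```

```text
t 8.6 pos [ 0.5627 -0.0592  0.2507] yaw 163.44 F [-1.1  0.1  0.1] w 0.0878
tool shift [ 0.0907 -0.1097 -0.1049] roll 0.0076
```

View pics/w5.png

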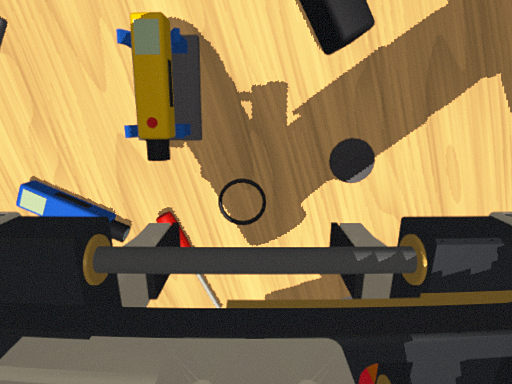

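```bash
python3 - <<'E'
from h import *
im=cv2.imread('pics/w5.png');cv2.imwrite('pics/w5z.png',cv2.resize(im[0:175,100:220],None,fx=4,fy=3.4,interpolation=cv2.INTER_CUBIC))
E
```

```text
(no output)
```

View pics/w5z.png

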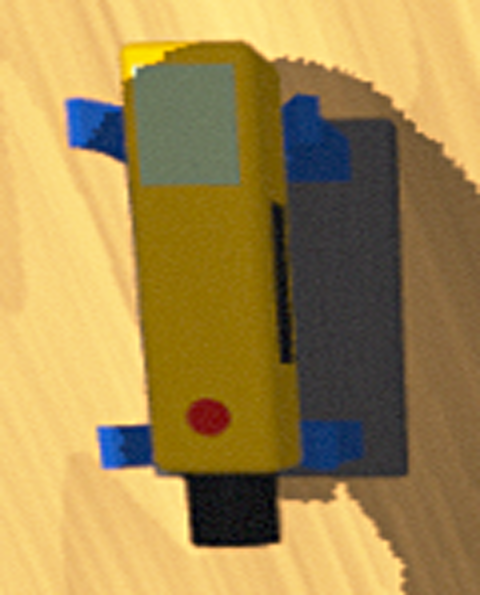

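```bash
python3 - <<'E'
from h import *
np.set_printoptions(precision=4,suppress=True)
s=arm.observe()
z=lambda pts:[(100+(x+.5)/4-.5,(y+.5)/3.4-.5) for x,y in pts]
P=onz("wrist",z([(122,45),(245,45),(275,470),(155,470)]),.075,s);print(P)
u=(P[3]+P[2]-P[0]-P[1])/2;print(np.linalg.norm(u),np.linalg.norm(P[1]-P[0]),np.linalg.norm(P[2]-P[3]),np.degrees(np.arctan2(u[1],u[0])))
e=P[3]-P[0];print("left edge yaw",np.degrees(np.arctan2(e[1],e[0])))
print("origin",P.mean(0)+.005*u/np.linalg.norm(u))
B=onz("wrist",z([(398,120),(408,473)]),.01,s);e=B[1]-B[0];print("plate edge",B,np.linalg.norm(e),np.degrees(np.arctan2(e[1],e[0])))
E
```

```text
[[ 0.6371 -0.2594  0.075 ]
 [ 0.6069 -0.2498  0.075 ]
 [ 0.6421 -0.129   0.075 ]
 [ 0.6743 -0.1386  0.075 ]]
0.12610256012114068 0.03167172838264537 0.03357690544499532 73.33639021475885
left edge yaw 72.90361099001184
origin [ 0.6415 -0.1894  0.075 ]
plate edge [[ 0.5827 -0.2369  0.01  ]
 [ 0.6197 -0.1159  0.01  ]] 0.1265418670046365 73.00563591737105
```

>>> {"method": "send_rows", "body": {"steps": "0 -0.037 -0.0345 0.008 0; 0 -0.037 -0.0345 0 0; 0 -0.037 -0.0345 0 0; 0.05 0 0 0 0; 0.04 0 0 0 0; 0 0 0 0 0"}}

```text
time_s: 9.4
position: [0.6361, -0.1912, 0.1572]
ee_rot: [-0.417, 0.572, 0.42, 0.568]
ft_force: [0.1, 0.5, 0.2]
gripper_width: 0.0876
```

```bash
python3 -c "
from h import *
im=arm.camera('wrist');cv2.imwrite('pics/w6.png',np.vstack([im,cv2.resize(arm.camera('side')[140:220,200:330],(325,200)).repeat(1,0)]) if 0 else im)
cv2.imwrite('pics/s6.png',cv2.resize(arm.camera('side')[120:220,200:330],None,fx=5,fy=5))
go(.640,-.190,.049,163)"
```

```text
t 9.5 pos [ 0.639  -0.1918  0.1619] yaw 162.6 F [0.7 0.1 1.3] w 0.0879
tool shift [ 0.1129 -0.0003  0.0021] roll -0.007
```

View pics/w6.png

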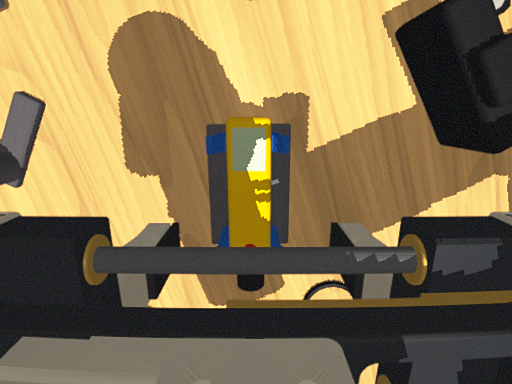

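View pics/s6.png

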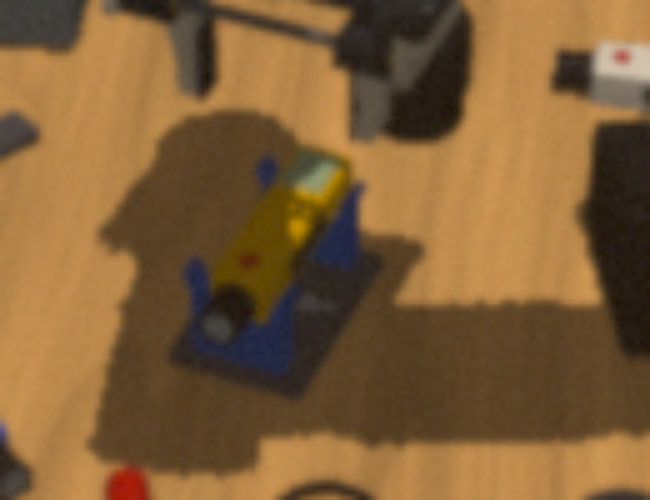

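```bash
python3 - <<'E'
from h import *
np.set_printoptions(precision=4,suppress=True)
s=arm.observe();im=cv2.imread('pics/w6.png');h=cv2.cvtColor(im,cv2.COLOR_BGR2HSV)
R=Ro.from_quat(s['ee_rot']).as_matrix();p=np.array(s['position'])
for v in (125,180,190,200,210,220,230):
    u=np.where(cv2.inRange(h[v:v+1],(20,80,60),(34,255,255))[0,200:300])[0]+200
    P=onz("wrist",[(u.min()-.5,v),(u.max()+.5,v)],.075,s); q=(P-p)@R
    print(v,u.min(),u.max(),q[:,1],q[:,2],q[:,1].mean())
go(.640,-.190,.049,163)
E
```

```text
125 226 271 [-0.0235  0.0128] [-0.0618 -0.0618] -0.005320921256532135
180 227 270 [-0.0237  0.0127] [-0.0173 -0.0173] -0.005530317784072182
190 227 270 [-0.0239  0.0128] [-0.0088 -0.0088] -0.005572811827919156
200 228 270 [-0.0233  0.0129] [-0.0001 -0.0001] -0.005195357319819847
210 228 270 [-0.0235  0.013 ] [0.0088 0.0088] -0.005236812062668973
220 229 270 [-0.0229  0.0132] [0.0178 0.0178] -0.004850194859195242
230 230 269 [-0.0222  0.0124] [0.0271 0.027 ] -0.004889812823656952
t 9.5 pos [ 0.639  -0.1918  0.1619] yaw 162.6 F [0.7 0.1 1.3] w 0.0879
tool shift [ 0.1129 -0.0003  0.0021] roll -0.007
```

>>> {"method": "send_rows", "body": {"steps": "0 -0.002 0.002 -0.007 0; 0 0 0 0 0; 0.04 0 0 0 0; 0.04 0 0 0 0; 0.023 0 0 0 0; 0.01 0 0 0 0; 0 0 0 0 0; 0 0 0 0 0"}}

```text
time_s: 10.5
position: [0.6416, -0.1911, 0.0491]
ee_rot: [-0.421, 0.568, 0.42, 0.569]
ft_force: [0.1, 0.1, -0.4]
gripper_width: 0.0875
```

```bash
python3 - <<'E'
from h import *
np.set_printoptions(precision=4,suppress=True)
s=arm.observe()
go(.6415,-.190,.049,163)
im=arm.camera('wrist');cv2.imwrite('pics/w7.png',im)
E
```

```text
t 10.5 pos [ 0.6416 -0.1911  0.0491] yaw 162.99 F [ 0.1  0.1 -0.4] w 0.0875
tool shift [0.0001 0.0004 0.001 ] roll -0.0001
```

View pics/w7.png

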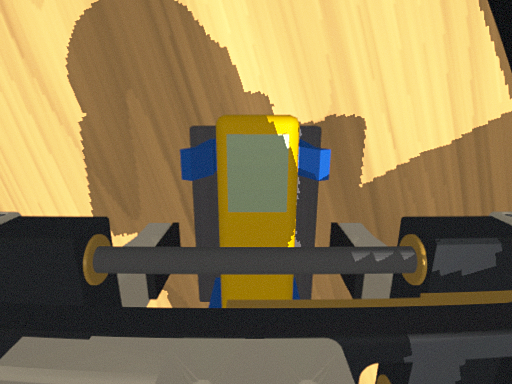

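```bash
python3 - <<'E'
from h import *
np.set_printoptions(precision=4,suppress=True)
s=arm.observe();R=Ro.from_quat(s['ee_rot']).as_matrix();p=np.array(s['position'])
print((onz("wrist",[(258,116),(217,180),(299,180)],.075,s)-p)@R)
E
```

```text
[[-0.026   0.0009 -0.0693]
 [-0.0259 -0.0167 -0.0425]
 [-0.026   0.0186 -0.0426]]
```

>>> {"method": "send_rows", "body": {"steps": "0 0 0 0 0.9; 0 0 0 0 0.9; 0 0 0 0 0.9; 0 0 0 0 0.9; 0 0 0 0 0.9; 0 0 0 0 0.9; 0 0 0 0 0.9; 0 0 0 0 0.9", "squeeze": 20}}

```text
time_s: 11.55
position: [0.6407, -0.191, 0.0475]
ee_rot: [-0.42, 0.568, 0.421, 0.568]
ft_force: [-0.5, -0.2, -0.5]
gripper_width: 0.0359
```

>>> {"method": "send_rows", "body": {"steps": "-0.01 0 0 0 0.9; -0.02 0 0 0 0.9; -0.03 0 0 0 0.9; -0.02 0 0 0 0.9; 0 0 0 0 0.9; 0 0 0 0 0.9"}}

```text
time_s: 12.3
position: [0.6399, -0.1908, 0.1267]
ee_rot: [-0.42, 0.569, 0.421, 0.568]
ft_force: [-0.9, 0.4, -2.6]
gripper_width: 0.0358
```

```bash
python3 - <<'E'
from h import *
cv2.imwrite('pics/w8.png',np.vstack([arm.camera('wrist')[80:300],cv2.resize(arm.camera('side')[110:220,180:330],(512,375))]))
go(.5563,.0386,.0725,182.45)
E
```

```text
t 12.4 pos [ 0.6398 -0.1909  0.1262] yaw 162.97 F [-0.6  0.5 -3.6] w 0.0354
tool shift [0.054  0.1469 0.195 ] roll -0.34
```

View pics/w8.png

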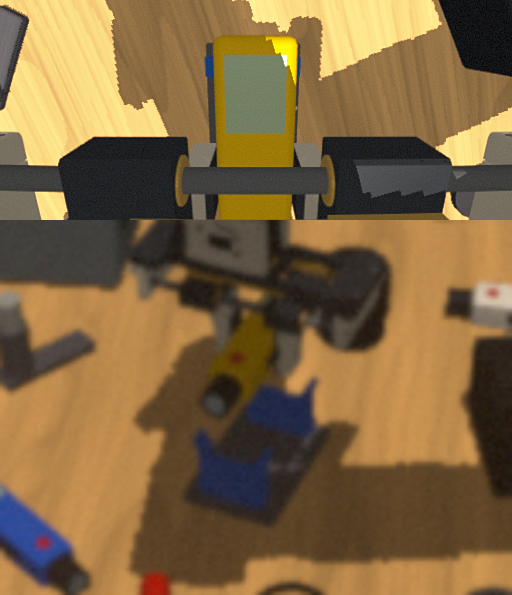

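>>> {"method": "send_rows", "body": {"steps": "0 0 0 -0.113 0.9; 0 0 0 -0.113 0.9; 0 0 0 -0.113 0.9; 0 0.02 0.05 0 0.9; 0 0.02 0.05 0 0.9; 0 0.02 0.05 0 0.9; 0 0.014 0.04 0 0.9; 0 0 0 0 0.9"}}

```text
time_s: 13.4
position: [0.5575, -0.0021, 0.1271]
ee_rot: [-0.511, 0.489, 0.511, 0.488]
ft_force: [0.6, -0.4, -3.3]
gripper_width: 0.0357
```

>>> {"method": "send_rows", "body": {"steps": "0.03 0 0 0 0.9; 0.02 0 0 0 0.9; 0 0 0 0 0.9; 0 0 0 0 0.9"}}

```text
time_s: 13.9
position: [0.5593, -0.0046, 0.0779]
ee_rot: [0.51, -0.489, -0.51, -0.489]
ft_force: [0.0, -0.7, -3.5]
gripper_width: 0.0358
```

```bash
python3 - <<'E'
from h import *
a=arm.camera('wrist');b=arm.camera('side');c=arm.camera('top')
cv2.imwrite('pics/w9.png',a);cv2.imwrite('pics/side9.png',b);cv2.imwrite('pics/top9.png',c)
cv2.imwrite('pics/st9.png',np.vstack([cv2.resize(b[170:280,220:340],None,fx=4,fy=3),cv2.resize(c[170:270,160:280],None,fx=4,fy=2.6)]))
go(.5563,.0386,.0725,182.45)
E
```

```text
t 14.05 pos [ 0.5594 -0.0043  0.0784] yaw -177.6 F [ 0.4 -0.5 -3.4] w 0.0359
tool shift [0.0059 0.0013 0.043 ] roll -0.0009
```

View pics/w9.png

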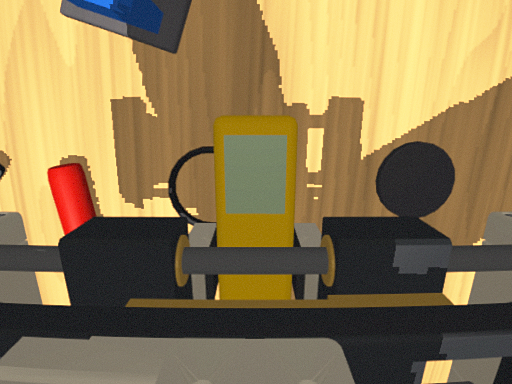

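View pics/st9.png

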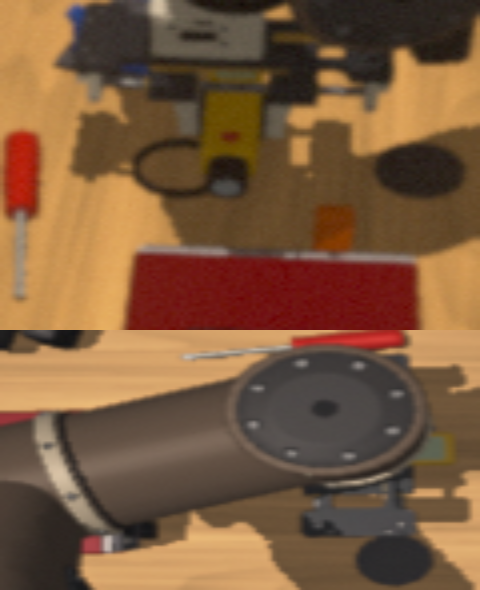

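```bash
python3 - <<'E'
from h import *
np.set_printoptions(precision=4,suppress=True)
s=arm.observe();R=Ro.from_quat(s['ee_rot']).as_matrix();p=np.array(s['position'])
print(R)
nose=p+R@np.array([-.0125,0,.0857]);print("nose",nose,proj("side",[nose]),"seen",276.8,232.3)
rear=[p+R@np.array([-.0275,y,-.0693]) for y in(-.018,.018)];print(proj("wrist",rear,s))
im=cv2.imread('pics/w9.png');h=cv2.cvtColor(im,cv2.COLOR_BGR2HSV);zt=p[2]+.0275
Q=[]
for v in range(135,240,15):
    u=np.where(cv2.inRange(h[v:v+1],(18,90,50),(36,255,255))[0,195:320])[0]+195
    q=(onz("wrist",[(u.min()-.5,v),(u.max()+.5,v)],zt,s)-p)@R; Q.append([q[0,2],*q[:,1]]);print(v,u.min(),u.max(),q[:,1],q[0,2])
Q=np.array(Q);print([np.degrees(np.arctan(np.polyfit(Q[:,0],Q[:,i],1)[0])) for i in(1,2)])
cv2.imwrite("pics/side9z.png",cv2.resize(cv2.imread("pics/side9.png")[190:270,240:340],None,fx=7,fy=7,interpolation=cv2.INTER_CUBIC))
E
```

```text
[[ 0.0014 -0.9991 -0.0419]
 [ 0.0003 -0.0419  0.9991]
 [-1.     -0.0014  0.0003]]
nose [0.5558 0.0813 0.091 ] [[275.9678 231.6846]] seen 276.8 232.3
[[211.1398 116.624 ]
 [300.2027 116.6672]]
135 195 319 [-0.0251  0.0262] -0.061982556989315554
150 213 319 [-0.0179  0.0265] -0.05581079494322629
165 200 319 [-0.0236  0.0269] -0.04952039516199325
180 197 314 [-0.0252  0.0251] -0.043056116112494276
195 205 311 [-0.0221  0.0242] -0.036418250458642575
210 195 302 [-0.0268  0.0206] -0.029584187222646777
225 216 293 [-0.0178  0.0169] -0.022580452036929252
[np.float64(1.8874806839020224), np.float64(-13.226502731766736)]
```

View pics/side9z.png

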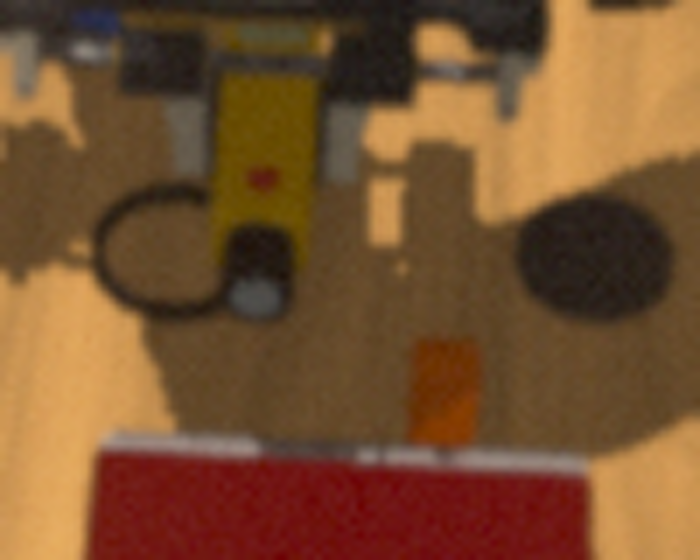

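>>> {"method": "send_rows", "body": {"steps": "0.006 0.001 0.015 -0.001 0.9; 0 0 0.015 0 0.9; 0 0 0.012 0 0.9; 0 0 0 0 0.9; 0 0 0 0 0.9; 0 0 0 0 0.9; 0 0 0 0 0.9"}}

```text
time_s: 14.92
position: [0.556, 0.0373, 0.0715]
ee_rot: [-0.51, 0.489, 0.511, 0.489]
ft_force: [-0.3, -0.5, -2.4]
gripper_width: 0.0359
```

```bash
python3 - <<'E'
from h import *
np.set_printoptions(precision=4,suppress=True)
b=arm.camera('side')
cv2.imwrite('pics/side10z.png',cv2.resize(b[190:270,240:340],None,fx=7,fy=7,interpolation=cv2.INTER_CUBIC))
go(.5563,.0386,.0725,182.45)
s=arm.observe();R=Ro.from_quat(s['ee_rot']).as_matrix();p=np.array(s['position'])
nose=p+R@np.array([-.0125,0,.0857]);print("nose",nose,proj("side",[nose]),"zoomed",(proj("side",[nose])-[240,190]+.5)*7-.5)
W=np.array([.5505,.1735,.085]);u=np.array([-.0427,.9991,0]);d=W-nose;print("along",d@u,"perp",d-u*(d@u))
print("window seen at", (proj("side",[W])-[240,190]+.5)*7-.5)
E
```

```text
t 14.975 pos [0.556  0.0374 0.0716] yaw -177.56 F [-0.1  0.6 -2.5] w 0.0359
tool shift [-0.0009 -0.0004  0.0012] roll -0.0002
nose [0.5523 0.123  0.0841] [[275.7785 246.738 ]] zoomed [[253.4494 400.166 ]]
along 0.050522915796719595 perp [0.0003 0.     0.0009]
window seen at [[245.0122 516.1024]]
```

View pics/side10z.png

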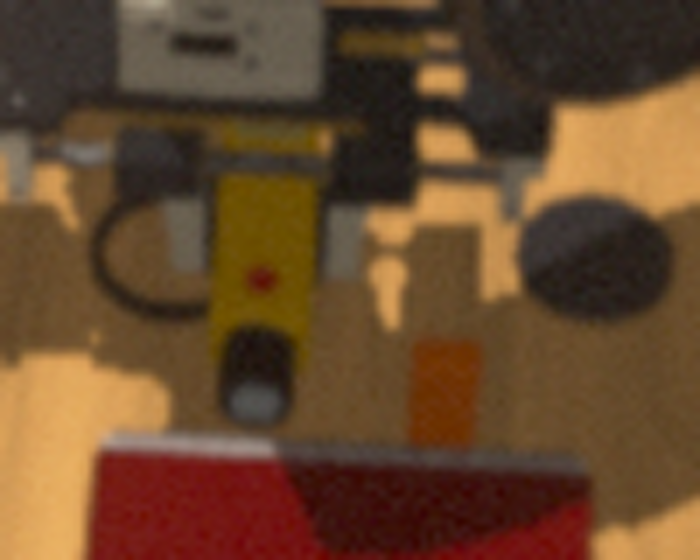

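```bash
python3 - <<'E'
from h import *
W=np.array([.5505,.1735,.13]);v=np.array([-.9991,-.0427,0])
P=[W-.049*v,W+.111*v, W+.005*np.array([-.0427,.9991,0])-.049*v];print((proj("side",P)-[240,190]+.5)*7-.5)
print(proj("top",P), (proj("top",P)-[110,160])*3+1)
E
```

```text
[[ 95.43976155 422.46910092]
 [592.73615703 447.8560733 ]
 [ 94.16605052 434.54968866]]
[[186.46902576 199.69901323]
 [186.67725741 255.67215244]
 [184.74725889 199.74749273]] [[230.40707728 120.09703969]
 [231.03177222 288.01645732]
 [225.24177666 120.24247819]]
```

>>> {"method": "send_rows", "body": {"steps": "-0.001 0 0.001 0 0.9; 0 0 0 0 0.9; 0 0 0 0 0.9; 0 0 0 0 0.9; 0 0 0 0 0.9; 0 0 0 0 0.9; 0 0 0 0 0.9; 0 0 0 0 0.9"}}

```text
time_s: 15.98
position: [0.5559, 0.0387, 0.0725]
ee_rot: [-0.511, 0.489, 0.511, 0.489]
ft_force: [-0.3, -0.0, -2.7]
gripper_width: 0.0361
```

>>> {"method": "send_rows", "body": {"steps": "0 0 0 0 0.9; 0 0 0 0 0.9; 0 0 0 0 0.9; 0 0 0 0 0.9; 0 0 0 0 0.9; 0 0 0 0 0.9; 0 0 0 0 0.9; 0 0 0 0 0.9"}}

```text
time_s: 16.98
position: [0.5559, 0.0387, 0.0726]
ee_rot: [0.511, -0.489, -0.511, -0.489]
ft_force: [0.7, 0.7, -3.3]
gripper_width: 0.036
```

>>> {"method": "send_rows", "body": {"steps": "0 0 0 0 0.9; 0 0 0 0 0.9; 0 0 0 0 0.9; 0 0 0 0 0.9; 0 0 0 0 0.9; 0 0 0 0 0.9; 0 0 0 0 0.9; 0 0 0 0 0.9"}}

```text
time_s: 17.98
position: [0.5559, 0.0387, 0.0726]
ee_rot: [-0.511, 0.489, 0.511, 0.489]
ft_force: [0.1, 0.6, -2.9]
gripper_width: 0.0358
```

```bash
python3 -c "
from h import *
go(.6407,-.191,.0475,163)"
```

```text
t 17.975 pos [0.5559 0.0387 0.0726] yaw -177.54 F [ 0.1  0.6 -2.9] w 0.0358
tool shift [ 0.0251 -0.0748 -0.2331] roll 0.3397
```

>>> {"method": "send_rows", "body": {"steps": "0 0 -0.03 0 0.9; -0.03 0 -0.03 0 0.9; -0.03 -0.02 -0.05 0 0.9; 0 -0.02 -0.05 0 0.9; 0 -0.02 -0.05 0 0.9; 0 -0.014 -0.023 0 0.9; 0 0 0 0.113 0.9; 0 0 0 0.113 0.9"}}

```text
time_s: 18.98
position: [0.6396, -0.1916, 0.1319]
ee_rot: [-0.451, 0.545, 0.451, 0.544]
ft_force: [0.5, -0.1, -3.6]
gripper_width: 0.0357
```

>>> {"method": "send_rows", "body": {"steps": "0 0 0 0.113 0.9; 0 0 0 0 0.9; 0 0 0 0 0.9; 0 0 0 0 0.9"}}

```text
time_s: 19.48
position: [0.6399, -0.1909, 0.1325]
ee_rot: [-0.421, 0.568, 0.421, 0.568]
ft_force: [0.6, 0.5, -3.2]
gripper_width: 0.036
```

```bash
python3 -c "
from h import *
go(.6407,-.191,.0475,163)"
```

```text
t 19.475 pos [ 0.6399 -0.1909  0.1325] yaw 163.12 F [ 0.6  0.5 -3.2] w 0.036
tool shift [ 0.085  -0.0009  0.0001] roll 0.0022
```

>>> {"method": "send_rows", "body": {"steps": "0 -0.001 0 0.002 0.9; 0.03 0 0 0 0.9; 0.02 0 0 0 0.9; 0.01 0 0 0 0.9; 0 0 0 0 0.9; 0 0 0 0 0.9"}}

```text
time_s: 20.23
position: [0.6415, -0.1914, 0.0735]
ee_rot: [-0.421, 0.568, 0.42, 0.569]
ft_force: [-0.3, 0.2, -3.4]
gripper_width: 0.0359
```

```bash
python3 -c "
from h import *
go(.6407,-.191,.0475,163)
cv2.imwrite('pics/w11.png',np.vstack([arm.camera('wrist')[80:310],cv2.resize(arm.camera('side')[130:210,200:310],(495,360))[:,:].copy() if 0 else cv2.resize(arm.camera('side')[130:210,200:310],(512,360))]))"
```

```text
t 20.225 pos [ 0.6415 -0.1914  0.0735] yaw 162.94 F [-0.3  0.2 -3.4] w 0.0359
tool shift [0.026  0.0009 0.0001] roll -0.001
```

View pics/w11.png

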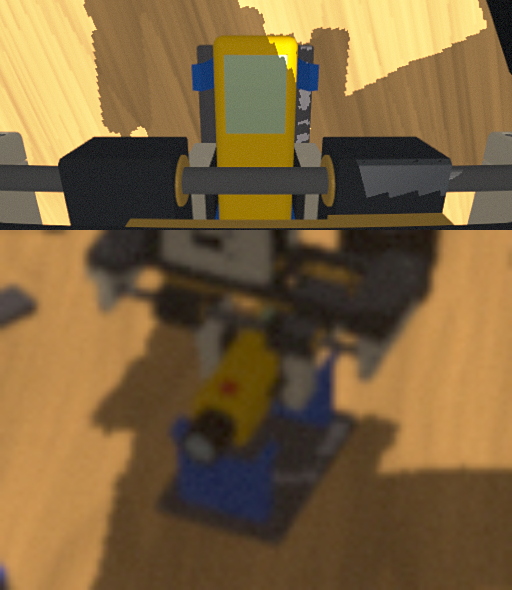

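Aligned between the forks. Lower gently.

>>> {"method": "send_rows", "body": {"steps": "0.01 0.001 0 0 0.9; 0.006 0 0 0 0.9; 0.005 0 0 0 0.9; 0.003 0 0 0 0.9; 0 0 0 0 0.9; 0 0 0 0 0.9"}}

```text
time_s: 21.08
position: [0.6401, -0.191, 0.0488]
ee_rot: [-0.42, 0.569, 0.42, 0.569]
ft_force: [-0.3, 0.5, -2.3]
gripper_width: 0.0356
```

>>> {"method": "send_rows", "body": {"steps": "0.001 0 0 0 0.9; 0 0 0 0 0.9; 0.001 0 0 0 0.9; 0 0 0 0 0.9; 0 0 0 0 0.9"}}

```text
time_s: 21.7
position: [0.64, -0.1909, 0.0475]
ee_rot: [-0.42, 0.569, 0.42, 0.569]
ft_force: [-2.6, 2.0, 5.8]
gripper_width: 0.036
```

>>> {"method": "send_rows", "body": {"steps": "0 0 0 0 0.58; 0 0 0 0 0.55; 0 0 0 0 0.5; 0 0 0 0 0.3; 0 0 0 0 0.1; 0 0 0 0 0; 0 0 0 0 0; 0 0 0 0 0"}}

```text
time_s: 22.7
position: [0.6398, -0.191, 0.0466]
ee_rot: [-0.42, 0.569, 0.42, 0.569]
ft_force: [0.5, -0.1, -0.5]
gripper_width: 0.0856
```

>>> {"method": "send_rows", "body": {"steps": "-0.02 0 0 0 0; -0.05 0 0 0 0; -0.05 0 0 0 0; -0.05 0 0 0 0; 0 0.037 0.035 0 0; 0 0.037 0.035 0 0; 0 0.037 0.035 0 0; 0 0 0 0 0"}}

```text
time_s: 23.7
position: [0.5634, -0.0557, 0.2174]
ee_rot: [-0.421, 0.568, 0.421, 0.568]
ft_force: [1.3, 0.0, 1.2]
gripper_width: 0.0873
```

```bash
python3 - <<'E'
from h import *
np.set_printoptions(precision=4,suppress=True)
go(.48,.168,.24,92.2)
im=arm.camera('wrist');cv2.imwrite('pics/w12.png',np.vstack([im[:220],cv2.resize(arm.camera('side')[130:210,200:310],(512,360))]))
E
```

```text
t 23.7 pos [ 0.5634 -0.0557  0.2174] yaw 163.11 F [1.3 0.  1.2] w 0.0873
tool shift [-0.0225  0.1447  0.1898] roll 1.2376
```

View pics/w12.png

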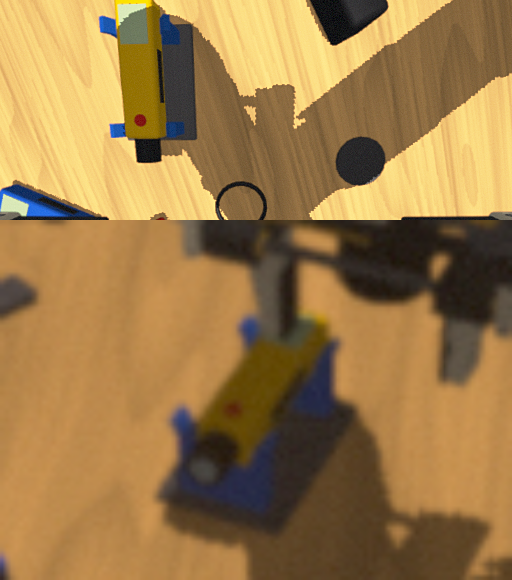

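>>> {"method": "send_rows", "body": {"steps": "-0.02 0 0 0.155 0; 0 0 0 0.155 0; 0 0 0 0.155 0; 0 0 0 0.155 0; 0 0 0 0.155 0; 0 0 0 0.155 0; 0 0 0 0.155 0; 0 0 0 0.153 0"}}

```text
time_s: 24.8
position: [0.5651, -0.0592, 0.2362]
ee_rot: [-0.01, 0.707, 0.01, 0.707]
ft_force: [0.1, 0.2, 0.7]
gripper_width: 0.0874
```

```bash
python3 - <<'E'
from h import *
go(.4815,.168,.152,92.2)
E
```

```text
t 24.8 pos [ 0.5651 -0.0592  0.2362] yaw 91.61 F [0.1 0.2 0.7] w 0.0874
tool shift [ 0.0842  0.2295 -0.0771] roll -0.0102
```

>>> {"method": "send_rows", "body": {"steps": "0 0.04 -0.015 -0.005 0; 0 0.05 -0.015 0 0; 0 0.05 -0.015 0 0.3; 0 0.05 -0.017 0 0.3; 0 0.038 -0.015 0 0.4; 0 0 0 0 0.4; 0 0 0 0 0.4; 0 0 0 0 0.4"}}

```text
time_s: 25.8
position: [0.4794, 0.1658, 0.2364]
ee_rot: [-0.014, 0.707, 0.013, 0.707]
ft_force: [0.1, -0.7, 0.1]
gripper_width: 0.0528
```

```bash
python3 - <<'E'
from h import *
go(.4815,.168,.152,92.3)
im=arm.camera('wrist');cv2.imwrite('pics/w13.png',im)
E
```

```text
t 25.8 pos [0.4794 0.1658 0.2364] yaw 92.18 F [ 0.1 -0.7  0.1] w 0.0528
tool shift [0.0844 0.0021 0.0022] roll -0.002
```

View pics/w13.png

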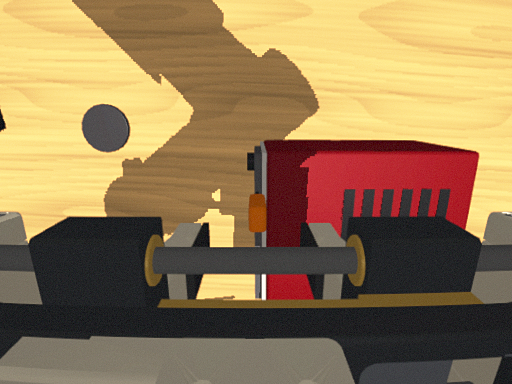

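Tab at about (258, 213), between the open fingers (190–320). Descend, grip, slide +z.

>>> {"method": "send_rows", "body": {"steps": "0 0.002 0.002 0 0.45; 0.03 0 0 0 0.45; 0.03 0 0 0 0.45; 0.024 0 0 0 0.45; 0 0 0 0 0.9; 0 0 0 0 0.9; 0 0 0 0 0.9; 0 0 0 0 0.9", "squeeze": 12}}

```text
time_s: 26.85
position: [0.481, 0.1683, 0.1535]
ee_rot: [-0.015, 0.707, 0.014, 0.707]
ft_force: [6.4, -17.6, 4.2]
gripper_width: 0.0135
```

>>> {"method": "send_rows", "body": {"steps": "0 -0.002 0 0 0.9; 0 0 0.01 0 0.9; 0 0 0.01 0 0.9; 0 0 0.01 0 0.9; 0 0 0.01 0 0.9; 0 0 0.01 0 0.9; 0 0 0.008 0 0.9; 0 0 0 0 0.9"}}

```text
time_s: 27.85
position: [0.541, 0.1703, 0.1535]
ee_rot: [-0.014, 0.706, 0.015, 0.708]
ft_force: [1.6, 4.3, 5.2]
gripper_width: 0.0142
```

>>> {"method": "send_rows", "body": {"steps": "0 0 0.004 0 0.9; 0 0 0.004 0 0.9; 0 0 0 0 0.9; 0 0 0 0 0.9"}}

```text
time_s: 28.35
position: [0.5456, 0.1703, 0.1526]
ee_rot: [-0.014, 0.708, 0.014, 0.706]
ft_force: [-10.9, 6.6, 8.1]
gripper_width: 0.0142
```

>>> {"method": "send_rows", "body": {"steps": "0 0 0.003 0 0.9; 0 0 0.001 0 0.9; 0 0 0 0 0.9; 0 0 0 0 0.9"}}

```text
time_s: 28.85
position: [0.5482, 0.1704, 0.1519]
ee_rot: [-0.014, 0.709, 0.014, 0.705]
ft_force: [-14.3, 7.7, 8.9]
gripper_width: 0.014
```

>>> {"method": "send_rows", "body": {"steps": "0 0 0.003 0 0.9; 0 0 0 0 0.9; 0 0 0 0 0.9"}}

```text
time_s: 29.22
position: [0.5507, 0.1705, 0.1514]
ee_rot: [-0.014, 0.709, 0.014, 0.705]
ft_force: [-14.6, 9.2, 6.9]
gripper_width: 0.0141
```

>>> {"method": "send_rows", "body": {"steps": "0 0 0 0 0.6; 0 0 0 0 0.5; 0 0 0 0 0.45; 0 0 0 0 0.4; -0.04 0 0 0 0.4; -0.05 0 0 0 0.3; 0 -0.05 -0.02 0 0.2; 0 -0.05 -0.02 0 0"}}

```text
time_s: 30.22
position: [0.5174, 0.0675, 0.243]
ee_rot: [-0.014, 0.707, 0.015, 0.707]
ft_force: [0.4, -0.6, -0.1]
gripper_width: 0.0747
```

>>> {"method": "send_rows", "body": {"steps": "0 -0.05 -0.03 0 0; 0 -0.05 -0.02 0 0; 0 -0.05 0 0 0; 0 -0.05 0 0 0; 0 0 0 0 0; 0 0 0 0 0"}}

```text
time_s: 30.98
position: [0.4756, -0.1337, 0.2424]
ee_rot: [-0.014, 0.707, 0.014, 0.707]
ft_force: [0.8, 0.1, 0.5]
gripper_width: 0.0877
```

```bash
python3 - <<'E'
from h import *
go(.48,.168,.15)
a=arm.camera('wrist');cv2.imwrite('pics/w14.png',a);cv2.imwrite('pics/s14.png',arm.camera('side'));cv2.imwrite('pics/t14.png',arm.camera('top'))
E
```

```text
t 30.975 pos [ 0.4756 -0.1337  0.2424] yaw 92.21 F [0.8 0.1 0.5] w 0.0877
tool shift [0.0925 0.3013 0.0161] roll None
```

View pics/w14.png

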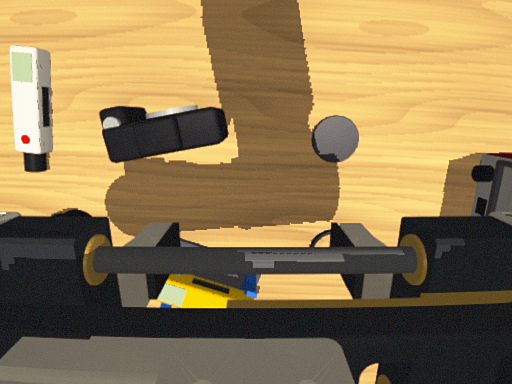

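View pics/s14.png

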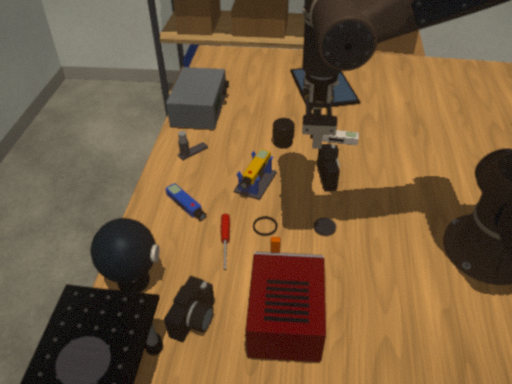

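View pics/t14.png

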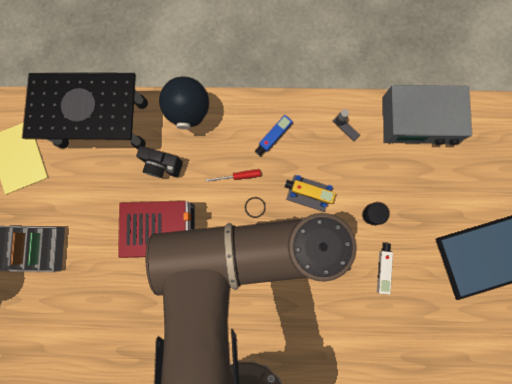

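```bash
python3 - <<'E'
from h import *
np.set_printoptions(precision=4,suppress=True)
for n,f in(("side","side0"),("side","side9"),("side","s14"),("top","top0"),("top","t14")):
    im=cv2.imread(f"pics/{f}.png");h=cv2.cvtColor(im,cv2.COLOR_BGR2HSV)
    m=cv2.inRange(h,(5,170,70),(18,255,255)); 
    if n=="side": m[:228]=0;m[256:]=0;m[:,:262]=0;m[:,:][:,320:]=0
    else: m[:205]=0;m[250:]=0;m[:,:180]=0;m[:,195:]=0
    c,l,st,ce=cv2.connectedComponentsWithStats(m);i=1+np.argmax(st[1:,4]);print(f,st[i],ce[i],onz(n,[ce[i]],.165)) 
b=cv2.imread("pics/s14.png")[225:265,240:340];cv2.imwrite("pics/s14z.png",cv2.resize(b,None,fx=7,fy=7,interpolation=cv2.INTER_CUBIC))
b=cv2.imread("pics/t14.png")[190:270,110:210];cv2.imwrite("pics/t14z.png",cv2.resize(b,None,fx=6,fy=6,interpolation=cv2.INTER_CUBIC))
E
```

```text
side0 [274 236  11  16 158] [279.1203 243.8797] [[0.5409 0.1807 0.165 ]]
side9 [297 237  12  17 168] [302.9881 245.2798] [[0.4887 0.179  0.165 ]]
s14 [270 236  11  17 165] [274.9818 243.6   ] [[0.55   0.1809 0.165 ]]
top0 [183 215   8   9  57] [186.4035 219.4211] [[0.5404 0.1663 0.165 ]]
t14 [183 212   8   9  56] [186.3036 216.1071] [[0.5496 0.1669 0.165 ]]
```

View pics/t14z.png

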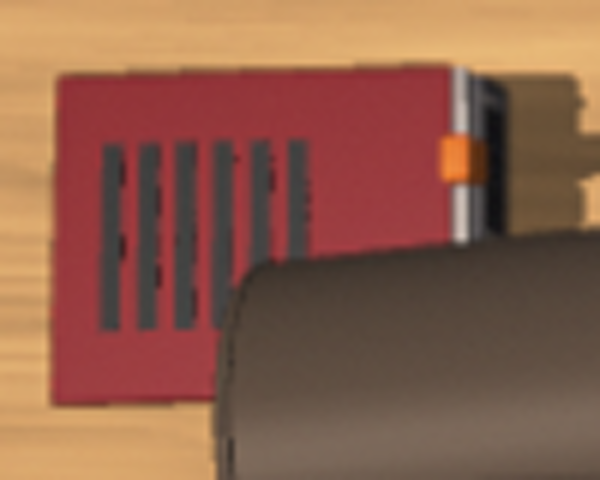

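```bash
python3 - <<'E'
from h import *
for n,f in(("side","side0"),("side","s14"),("top","top0"),("top","t14")):
    im=cv2.imread(f"pics/{f}.png");h=cv2.cvtColor(im,cv2.COLOR_BGR2HSV)
    m=cv2.inRange(h,(22,140,90),(33,255,255))
    if n=="side": m[:145]=0;m[195:]=0;m[:,:235]=0;m[:,280:]=0
    else: m[:172]=0;m[210:]=0;m[:,:285]=0;m[:,340:]=0
    c=max(cv2.findContours(m,0,cv2.CHAIN_APPROX_NONE)[0],key=cv2.contourArea)
    print(f,cv2.minAreaRect(c))
go(.47,-.13)
E
```

```text
side0 ((256.3076477050781, 164.03846740722656), (12.203404426574707, 33.559364318847656), 33.6900634765625)
s14 ((256.0237731933594, 164.5384979248047), (12.592021942138672, 35.630157470703125), 31.759479522705078)
top0 ((329.0, 191.0), (0.0, 0.0), 0.0)
t14 ((307.1574401855469, 189.4181365966797), (27.25238800048828, 9.033941268920898), 17.52556800842285)
t 31.125 pos [ 0.4758 -0.1327  0.2426] yaw 92.35 F [ 0.  -0.6 -0.4] w 0.0875
tool shift [-0.      0.0029 -0.0057] roll None
```

The meter is home within about half a pixel, the shutter is at its closed stop, and the gripper is clear of everything. I'm handing the job in.

```bash
python3 -c "
from station import arm
print(arm.close_job())"
```

```text
the job is handed in; nothing more can be done
None
```

The job is done and handed in at about 31 s of the 72 s allowed. No verdict was reported.

- **Shutter open:** I slid the tab until the grip slipped at a steady 14 N or so, meaning it was at its stop. The wrist picture showed the window fully clear.
- **Aiming:** I took the meter from its cradle and held its nose about 5 cm from the window, square to it, for about 3 s. By my measurements it was within about 1 mm of the window's middle. The tool pose stayed steady to 0.1 mm.
- **Meter back:** I set it down in the cradle under light contact and released it. In the side view it lies where it did at the start, to within about half a pixel. The same before/after check in the top view failed because the starting picture's colour mask came out empty.
- **Shutter closed:** I then slid the tab back until it again slipped at about 14 N. The pictures put its travel at about 61 mm against the nominal 62 mm, which is within pixel error.

**Two things that disagreed:**
- **Tab position:** The tab now sits about 9 mm further closed than in the first pictures, so the shutter was slightly open at the start.
- **Lamp front:** The cameras differed by up to about 5 mm on where the lamp's front face is. The true nose distance could therefore be anywhere from about 45 to 55 mm.

The bystander objects looked unmoved in the last pictures; I judged that by eye. At hand-in the gripper was open and touching nothing.

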